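# Tip the bolts out of the flap caddy into the bolt box

### The arm

A 6-joint arm with a two-finger parallel gripper is mounted at the origin on a cart in front of the work surface, level with it; the furniture and walls round the work are solid. World frame = base frame: x ahead of the robot, y to its left, z up, the work surface at z = 0. Lengths are in mm, angles in rad, forces in N, time in s.
With the tool pointing down it reaches from about 250 to 725 mm from the base axis. Payload 4 kg.
Tool frame: the origin (TCP) lies at the very end of the fingers, on their centre line; the grasp point (between the pads) lies 19 mm behind it; z points along the fingers, y is the line along which they close (so a half turn about z gives the same grasp; the last joint's range is limited). The gripper opens to 85 mm and grips with 20 to 120 N. Pads are 22 mm wide; open, the fingers measure 114 mm over their backs; the gripper's body (76 mm by 85 mm) begins 54 mm behind the grasp point. The pads swing forward as they close: fully open they stand 13 mm farther back than shut.
Start: joints at [1.299, 0.241, 0.005, 1.335, 0, 1.571], TCP at [134.231, 481.645, 231.306] pointing down, gripper open.
Joint ranges: [-2.72, 2.72], [-1.05, 1.87], [-1.09, 1.28], [-1.99, 2.15], [-1.42, 1.44], [-3.14, 3.14]. Speed limits (rad/s): [2.79, 2.79, 3.14, 3.14, 3.14, 3.14].

### API

Orientations are given as a rotation vector (axis times angle).
In Python, from rig import r gives the robot as it stands. The module is installed in compiled form; this text tells all that it offers.
- The arm moves only by the tool apply_moves, never from a script. Its argument "moves" is a list of rows, each a list of 7 numbers: the shift along the world's x, y, z normalised to -1 to 1, where 1 is 0.2 m, then the turn, a rotation vector about the world's x, y, z normalised to -1 to 1, where 1 is 6 degrees, then the opening, from -1 (shut) to 1 (fully open). In form: [[dx, dy, dz, ax, ay, az, jaw], ...]. A call has 1 to 12 rows; each row shifts and turns the commanded pose from where the row before left it; what a row does not reach is not made up. A row lasts 1/12 s, in which the tool goes at most 41.7 mm and 7.16 degrees, less where a joint would pass 70% of its speed; a pose out of reach is approached as far as the arm can. A call with a number of a shift or a turn outside -1 to 1 is refused whole. A call with a gripper value outside its range is refused whole. The fingers move at their own pace and stop on an object; "force" is the grip in N (left out, the last holds). Time passes only in rows, so rows that do not move let the fingers close. It gives the time, the measured TCP pose, the force, the opening and the grip force at its end, in the units of the state.
- r.get_obs(): the state, without advancing time (a new reading comes with each control period).
- r.capture(name): name is "scene" or "top" or "wrist"; returns a dict with "color" (420x560x3 uint8, red, green, blue), "intrinsics" (3x3 intrinsics, pixels), "R" (3x3) and "t" (3): a world point X has camera coordinates R X + t; the wrist camera has in their place "hand_eye" (4x4, takes a point from camera to tool coordinates, whose origin is the TCP and whose axes are the flange's). Camera axes: x right, y down, z forward; pixel columns grow to the right and rows downward; lengths in mm; the calibration is good to about 2 mm. A picture is of the moment at which its call begins: read the wrist's pose just before it. There is no depth.
- r.close_job(): hands the job in; it is judged then, once.
The state is a dict: "time": time; "joints": joint angles; "joint_vel": joint speeds; "tau": joint torques, N m; "eef_pos": TCP position; "tcp_rot": TCP orientation; "contact_force": force on the tool from outside, world axes, zero at the start; "moment": the same for the moment, N m; "opening": opening from 0.0 (shut) to 1.0 (fully open); "grasp_force": force on a finger pad.
Only numpy, scipy, OpenCV 4.12 (cv2) and the standard library are available. Lean on these libraries where they do the work, as an engineer would, in place of code of your own. Each camera call takes 0.05 s, during which the arm holds its last target. There are 200 camera calls.

### The job

Lift the flap-ended metal caddy off its rubber mat by its grip bar, hold it over the open box and tip it just far enough that its flap swings open and all three bolts slide out into the box; never tip it past 65 degrees. Then stand the empty caddy upright in the middle of its mat again, flap hanging shut, and after that lower the lid of the box until it is fully closed, without slamming it. Leave the wrench, tape measure, masking tape and carton where they are.

Things in the scene. Friction and masses are not known exactly. Their poses are not given: they have to be found in the camera images.
- caddy: Loose bare-metal trough, 130 (x) x 84 (y) mm, 110 mm high over its grip bar; 0.28 kg, 0.5 kg with bolts. Origin: centre of its underside. Side and back (+x) walls 3 mm thick, top 56 mm up; inner floor 6 mm up. The -x end is closed only by a hanging flap. Smooth inside: bolts slide when the -x end is tipped 17 to 25 degrees down, readily at 45.
- grip_bar (a point): Centre of the caddy's black grip bar, 95 mm above the caddy's origin; axes as the caddy's. The bar stands over a bridge plate (46 mm in x, its top 59 mm up) on two thin end posts: 14 mm thick in x, 70 mm long in y, from 80 to 110 mm above the caddy's origin. Pinch it across x from above, mid-length.
- flap (a joint): Flap of the caddy: metal plate 80 wide x 49 high x 3 mm, on a pin at the top of the -x end (65 mm from the origin, 56 mm up). 0 = closed; grows, in rad, to 1.7 as its lower edge swings out to -x. It swings freely and hangs plumb, so it opens as that end is tipped down and falls shut when the caddy stands upright.
- bolt0: Plain hex bolt, 68 mm long, 22 x 20 mm over the head, 0.075 kg, lying lengthwise in the caddy, beside the two others. Origin: centre of its underside; y along the bolt.
- bolt1: Plain hex bolt, 68 mm long, 22 x 20 mm over the head, 0.075 kg, lying lengthwise in the caddy, beside the two others. Origin: centre of its underside; y along the bolt.
- bolt2: Plain hex bolt, 68 mm long, 22 x 20 mm over the head, 0.075 kg, lying lengthwise in the caddy, beside the two others. Origin: centre of its underside; y along the bolt.
- mat: Black rubber mat, fixed, 180 (x) x 130 (y) x 4 mm, the caddy's place: the caddy starts in its middle, x along x. Origin: centre of the underside. Between mat and box, nearer the robot, stands a bench vice, 114 mm high.
- box: Open-topped grey sheet-metal box fixed to the worktop, 150 (x) x 210 (y) x 80 mm high, wall and floor 4 mm, smooth inside. Origin: centre of its underside; its +x side is the hinge side, away from the robot, and its -x side the front.
- lid_hinge (a point): Middle of the lid's hinge line: on the box's +x top edge, 75 mm from the box's origin in x and 80 mm above the worktop. The hinge line runs along the box's y.
- lid (a joint): Lid angle in rad: 0 = closed flat on the rim, about 1.57 = standing upright, end stop 1.8. It starts near upright. The hinge is stiff: the lid stays where it is put, and needs about 2 N at its free edge to move. Lid: grey plate 150 x 210 x 5 mm, 0.18 kg. A wall cabinet hangs behind it, from 0.59 m in x and 0.45 m in height: lean the hand towards the robot there.
- lid_tab (a point): Grip point of the tab in the middle of the lid's free edge: 50 mm wide (along the hinge line), 8 mm thick, it stands out 45 mm beyond the lid's edge (and the box's front), so it can be held by its two sides. This point is 182 mm from the hinge line, in the middle of the thickness. Its x points from the tab to the hinge and its z is the outer (upper) face's normal.
- wrench: Bystander: combination wrench, 198 x 33 x 6 mm, lying behind the box. Origin: centre of the underside.
- tape_measure: Bystander: yellow tape measure, 36 x 82 x 66 mm high. Origin: centre of the underside.
- masking_tape: Bystander: roll of masking tape, 97 mm across, 24 mm high. Origin: centre of the underside.
- carton: Bystander: small carton, 66 x 110 x 50 mm high. Origin: centre of the underside.

How it is judged:
By the outcome, as a careful person would: the job done as asked, in the order asked, and still so for the second after the job is handed in, with the robot touching nothing.
It also fails if it takes over 72 s, if anything falls off the work surface, if the arm or the gripper's body presses on something with over 40 N, if the wrist force passes 120 N, or if a joint passes its speed limit or range.

## Working session

There is one attempt and no reset: what is moved stays moved. The work goes in short steps, Python scripts to look and compute and a tool call to move; the robot and the scene stay as the last step left them, time stands still between calls to the robot, and variables do not carry over. Pictures are saved under pics/ and viewed, at most 10 in all, crops included, and the job is handed in when it is done.

Besides the shell and the picture viewer there is one more tool, called after "Call:" as name(argument=value, ...), one argument or row to a line, values as JSON. apply_moves: Moves the arm, as the interface text tells. Its arguments: {"type":"object","properties":{"moves":{"type":"array","items":{"type":"array","items":{"type":"number"}}},"force":{"type":"number"}},"required":["moves"]}

```bash
mkdir -p pics; cat > h.py <<'E'
import numpy as np, cv2
from rig import r
from scipy.spatial.transform import Rotation as Rn
def ray(c,u,v):
    K=np.array(c["intrinsics"]);R=np.array(c["R"]);t=np.array(c["t"])
    d=R.T@np.linalg.inv(K)@np.array([u,v,1.]); return -R.T@t,d
def onz(c,u,v,z):
    o,d=ray(c,u,v); return o+d*(z-o[2])/d[2]
def proj(c,X):
    p=np.array(c["intrinsics"])@(np.array(c["R"])@np.array(X,float)+np.array(c["t"])); return p[:2]/p[2]
E
python3 - <<'E'
from h import *
import pickle
for n in ("scene","top"):
    c=r.capture(n); cv2.imwrite(f"pics/{n}0.png",c["color"][:,:,::-1]); pickle.dump(c,open(n+"0.pkl","wb"))
    print(n,ray(c,280,210))
print(r.get_obs())
E
```

```text
scene (array([ 406.156561  , -947.43399606, 1505.72617254]), array([ 0.01743363,  0.55900076, -0.82908326]))
top (array([ 289.14791849,   -2.30891081, 1659.95649762]), array([ 0.10109218,  0.01068728, -0.99490293]))
{'time': 0.1, 'joints': array([ 1.29905339e+00,  2.41335553e-01,  3.89509142e-03,  1.33517924e+00,
       -1.52121269e-05,  1.57078774e+00]), 'joint_vel': array([-0.00015333, -0.00117462,  0.00261761,  0.00016876, -0.00109764,
        0.00015379]), 'tau': array([ 1.43008070e-03, -3.73137903e+01,  2.53010434e+01,  1.08947960e-02,
        1.18694188e-04,  5.41878563e-06]), 'eef_pos': array([134.06501714, 481.13120584, 230.51679473]), 'tcp_rot': array([-4.25495691e-01, -3.11240945e+00,  2.84077465e-03]), 'contact_force': array([-0.07831756,  0.04183157,  0.37079011]), 'moment': array([ 0.02990257, -0.06848524, -0.06357272]), 'grasp_force': 0.0, 'opening': 0.9985175937791777}
```

View pics/top0.png

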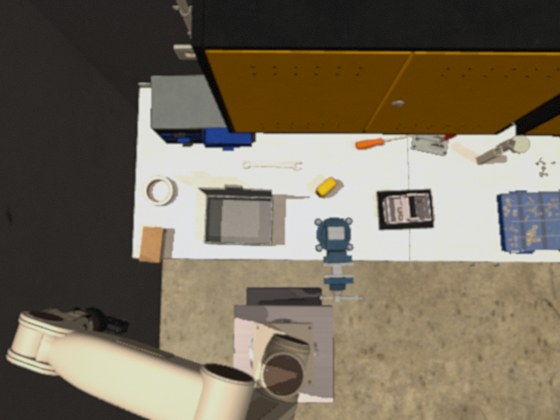

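View pics/scene0.png

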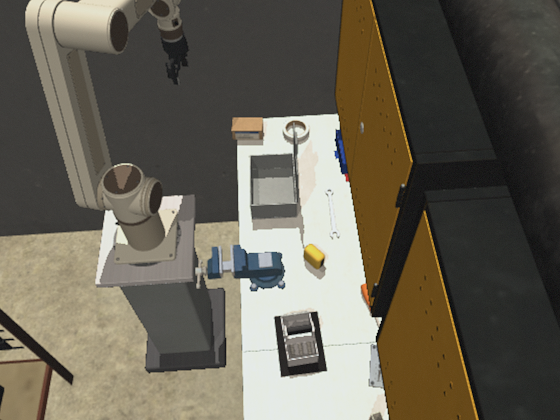

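The top view has image up as world +x and image right as −y. The box is near (238,218), the vice near (335,235) and the mat with the caddy near (405,210), its long axis along world y. The scene view shows the caddy at (300,340) and the lid upright on edge at (295,155). I'll zoom in for the flap side and measure.

```bash
python3 - <<'E'
from h import *
import pickle
T=pickle.load(open("top0.pkl","rb"));S=pickle.load(open("scene0.pkl","rb"))
a=cv2.resize(T["color"][180:240,365:445],None,fx=5,fy=5,interpolation=cv2.INTER_CUBIC)
b=cv2.resize(S["color"][300:385,265:340],None,fx=5,fy=5,interpolation=cv2.INTER_CUBIC)
d=cv2.resize(T["color"][170:260,190:290],None,fx=4,fy=4,interpolation=cv2.INTER_CUBIC)
W=np.zeros((600,800,3),np.uint8)
W[:300,:400]=a; W[:425,400:775]=b; W[300:600,0:400]=cv2.resize(d,(400,300)) 
cv2.imwrite("pics/z.png",W[:,:,::-1])
def rect(c,m,z,name):
    n,l,s,ce=cv2.connectedComponentsWithStats(m); i=1+np.argmax(s[1:,4]); 
    q=cv2.boxPoints(cv2.minAreaRect(cv2.findContours((l==i).astype(np.uint8),0,2)[0][0]))
    P=np.array([onz(c,*p,z)[:2] for p in q]); print(name,s[i],P.round(0).tolist(),'c',P.mean(0).round(1),[round(np.linalg.norm(P[k]-P[k-1])) for k in range(4)])
for c,n,roi in ((T,'top',(365,180,445,240)),(S,'scene',(265,300,340,385))):
    g=c["color"].max(2); m=np.zeros_like(g); x0,y0,x1,y1=roi
    m[y0:y1,x0:x1]=(g[y0:y1,x0:x1]<170); rect(c,m,4,n+' mat')
g=T["color"].max(2); m=np.zeros_like(g); m[186:250,200:278]=(g[186:250,200:278]<175); rect(T,m,80,'top box rim')
E
```

```text
top mat [ 376  189   59   42 1842] [[525.0, -299.0], [535.0, -486.0], [403.0, -488.0], [394.0, -303.0]] c [ 464.1 -393.8] [132, 187, 132, 186]
scene mat [ 274  311   53   67 2541] [[391.0, -310.0], [526.0, -300.0], [531.0, -486.0], [404.0, -494.0]] c [ 463.1 -397.4] [185, 136, 186, 127]
top box rim [ 200  186   78   60 4160] [[523.0, 267.0], [525.0, 25.0], [341.0, 23.0], [338.0, 262.0]] c [431.9 144.2] [185, 242, 185, 239]
```

View pics/z.png

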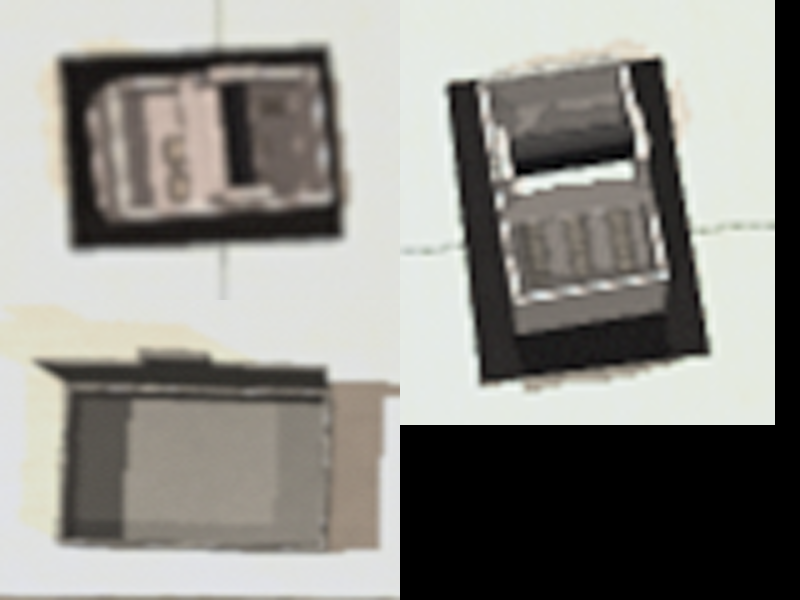

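Call:
apply_moves(
  moves=[
    [0,0,0.18,0,0,0.8,1],
    [0,0,0.18,0,0,0.8,1],
    [0.05,-0.1,0.14,0,0,0.8,1],
    [0.075,-0.185,0,0,0,0.6,1],
    [0.075,-0.185,0,0,0,0,1],
    [0.075,-0.185,0,0,0,0,1],
    [0.075,-0.185,0,0,0,0,1],
    [0.075,-0.185,0,0,0,0,1],
    [0.075,-0.185,0,0,0,0,1],
    [0.075,-0.185,0,0,0,0,1],
    [0.075,-0.185,0,0,0,0,1],
    [0.075,-0.185,0,0,0,0,1],
  ],
)

```text
time: 1.1
eef_pos: [279.0, 126.8, 331.2]
tcp_rot: [-0.068, 3.141, 0.0]
contact_force: [1.4, 0.0, 0.6]
opening: 1.002
grasp_force: 0.0
```

Call:
apply_moves(
  moves=[
    [0.075,-0.185,0,0,0,0,1],
    [0.075,-0.185,0,0,0,0,1],
    [0.075,-0.185,0,0,0,0,1],
    [0.075,-0.185,0,0,0,0,1],
    [0.075,-0.185,0,0,0,0,1],
    [0.075,-0.185,0,0,0,0,1],
    [0.075,-0.185,0,0,0,0,1],
    [0.075,-0.185,0,0,0,0,1],
    [0.075,-0.185,0,0,0,0,1],
    [0.075,-0.185,0,0,0,0,1],
    [0.075,-0.185,0,0,0,0,1],
    [0,0,0,0,0,0,1],
  ],
)

```text
time: 2.1
eef_pos: [445.7, -284.1, 327.5]
tcp_rot: [0.058, -3.138, -0.0]
contact_force: [0.7, 1.0, -1.2]
opening: 1.003
grasp_force: 0.0
```

```bash
cat >> h.py <<'E'
def wcam(c,o):
    "wrist capture -> give it world R,t"
    H=np.array(c["hand_eye"]);Rt=Rn.from_rotvec(o["tcp_rot"]).as_matrix()
    Rw=Rt@H[:3,:3]; tw=Rt@H[:3,3]+o["eef_pos"]
    c["R"]=Rw.T; c["t"]=-Rw.T@tw; return c
E
python3 - <<'E'
from h import *
import pickle
o=r.get_obs(); c=wcam(r.capture("wrist"),o); pickle.dump(c,open("w1.pkl","wb"))
print(o["eef_pos"],o["tcp_rot"],Rn.from_rotvec(o["tcp_rot"]).as_matrix().round(3).tolist(),c["hand_eye"].round(2).tolist(),o["time"])
cv2.imwrite("pics/w1.png",c["color"][:,:,::-1])
T=pickle.load(open("top0.pkl","rb"))
P=np.array([onz(T,190+a/4,170+(b-300)/3.333,80) for a,b in ((62,540),(322,548),(325,392),(70,382))])
print(P.round(0),P.mean(0))
E
```

```text
[ 445.71859424 -284.06994194  327.47287949] [ 5.82326114e-02 -3.13756734e+00 -2.37959029e-04] [[-0.999, -0.037, -0.003], [-0.037, 0.999, 0.0], [0.003, 0.0, -1.0]] [[0.0, -0.96, -0.28, 69.66], [1.0, 0.0, 0.0, -0.72], [-0.0, -0.28, 0.96, -142.98], [0.0, 0.0, 0.0, 1.0]] 2.1
[[348. 245.  80.]
 [342.  43.  80.]
 [489.  42.  80.]
 [496. 243.  80.]] [418.69151417 143.359983    80.        ]
```

View pics/w1.png

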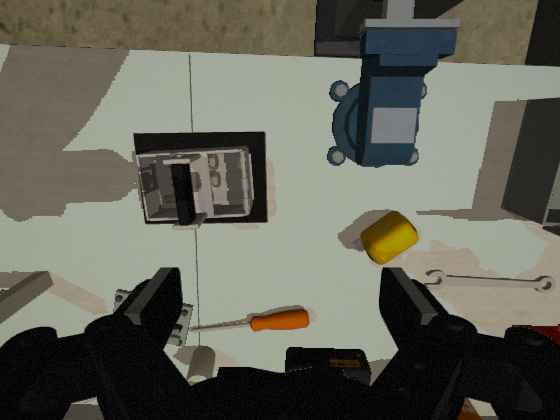

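The wrist picture (right = +y, down = +x) shows the caddy at (195,185) with the black bar at (183,190) and the mat from (135,133) to (267,223). I'll zoom in to tell the flap end and measure the bar.

```bash
python3 - <<'E'
from h import *
import pickle
c=pickle.load(open("w1.pkl","rb"))
cv2.imwrite("pics/w1z.png",cv2.resize(c["color"][125:230,125:275],None,fx=5,fy=5,interpolation=cv2.INTER_CUBIC)[:,:,::-1])
g=c["color"].max(2)
m=np.zeros_like(g); m[120:235,120:280]=(g[120:235,120:280]<60)
n,l,s,ce=cv2.connectedComponentsWithStats(m)
for i in range(1,n):
    if s[i,4]>150:
        q=cv2.boxPoints(cv2.minAreaRect(np.argwhere(l==i)[:,::-1].astype(np.float32)))
        for z in (4,114):
            P=np.array([onz(c,*p,z)[:2] for p in q]); print(s[i],z,P.round(0).tolist(),P.mean(0).round(1))
E
```

```text
[ 134  132  133   91 3601] 4 [[405.0, -485.0], [396.0, -307.0], [525.0, -302.0], [535.0, -494.0]] [ 465.1 -396.9]
[ 134  132  133   91 3601] 114 [[398.0, -438.0], [391.0, -302.0], [490.0, -299.0], [497.0, -445.0]] [ 444.2 -371.1]
[140 163  19  32 353] 4 [[449.0, -481.0], [445.0, -460.0], [485.0, -456.0], [490.0, -477.0]] [ 467.3 -468.5]
[140 163  19  32 353] 114 [[432.0, -436.0], [429.0, -419.0], [460.0, -416.0], [463.0, -432.0]] [ 445.9 -425.8]
[ 144  164   62   61 1538] 4 [[535.0, -481.0], [447.0, -474.0], [444.0, -389.0], [531.0, -392.0]] [ 489.1 -434. ]
[ 144  164   62   61 1538] 114 [[498.0, -435.0], [430.0, -430.0], [428.0, -365.0], [495.0, -367.0]] [ 462.6 -399.5]
[214 204  30  11 225] 4 [[503.0, -379.0], [498.0, -337.0], [511.0, -336.0], [516.0, -378.0]] [ 506.9 -357.4]
[214 204  30  11 225] 114 [[473.0, -357.0], [469.0, -325.0], [479.0, -324.0], [483.0, -357.0]] [ 476.2 -340.9]
```

View pics/w1z.png

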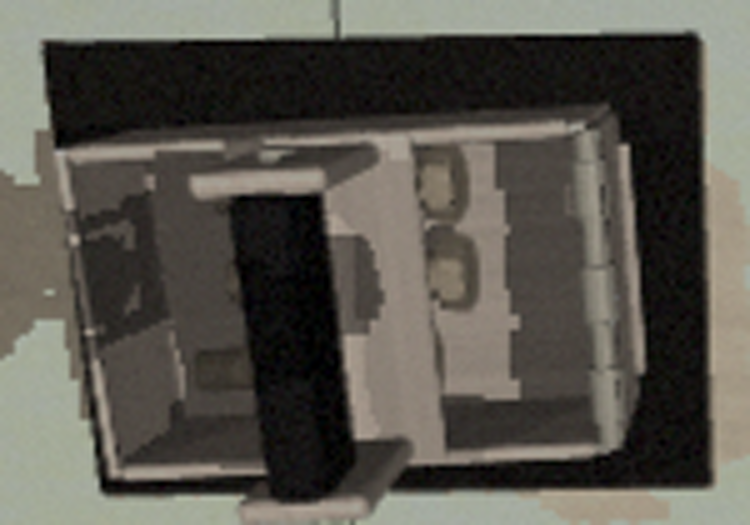

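The hinge knuckles at crop column ~600 show the flap is on the world +y end, facing the box. The bar's black quad runs from (232,196) to (355,495) in the crop.

```bash
python3 - <<'E'
from h import *
import pickle
c=pickle.load(open("w1.pkl","rb"))
f=lambda a,b,z:onz(c,125+a/5,125+b/5,z).round(1)
print("bar left edge",f(232,196,114),f(270,495,114)); print("right edge z84",f(322,196,84),f(355,495,84))
print("mat",[f(a,b,4) for a,b in((43,40),(700,33),(712,487),(104,492))], "caddy rim back",f(62,155,60),f(115,472,60),"flap end",f(585,128,60),f(605,450,60))
T=pickle.load(open("top0.pkl","rb"));S=pickle.load(open("scene0.pkl","rb"))
cv2.imwrite("pics/box.png",np.hstack([cv2.resize(S["color"][110:230,230:320],None,fx=4,fy=4,interpolation=cv2.INTER_CUBIC),cv2.resize(T["color"][170:290,190:290],None,fx=4,fy=4,interpolation=cv2.INTER_CUBIC)])[:,:,::-1])
E
```

```text
bar left edge [ 429.3 -401.1  114. ] [ 496.1 -396.1  114. ]
right edge z84 [ 433.  -389.9   84. ] [ 505.3 -384.6   84. ]
mat [array([ 405.1, -485.3,    4. ]), array([ 396.5, -307. ,    4. ]), array([ 525.6, -300.3,    4. ]), array([ 533.8, -478.1,    4. ])] caddy rim back [ 428.9 -459.2   60. ] [ 509.4 -452.    60. ] flap end [ 417.6 -332.    60. ] [ 498.8 -326.4   60. ]
```

View pics/box.png

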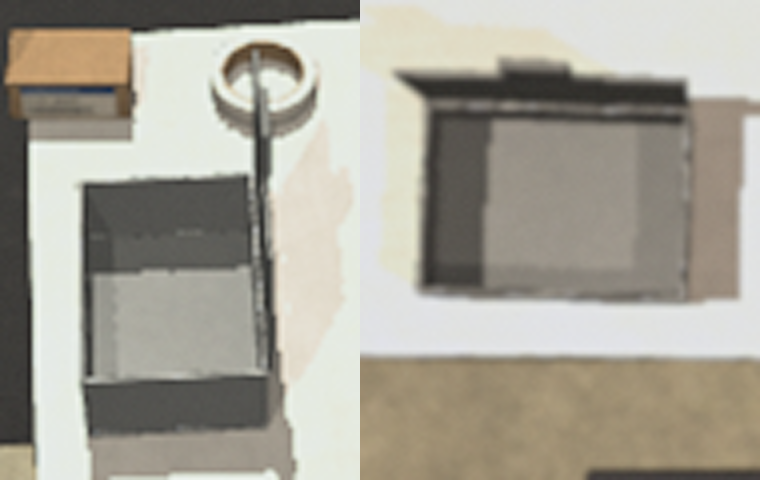

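The box pictures show the box rim corners: in the scene crop at (82,380), (268,376), (83,184) and (248,178), and in the top crop at (418,292), (688,300), (690,104) and (428,100). The lid is upright.

```bash
python3 - <<'E'
from h import *
import pickle
T=pickle.load(open("top0.pkl","rb"));S=pickle.load(open("scene0.pkl","rb"))
for c,f,L in ((S,lambda a,b:(230+a/4,110+b/4),[(82,380),(268,376),(248,178),(83,184)]),(T,lambda a,b:(190+(a-360)/4,170+b/4),[(688,300),(690,104),(428,100),(418,292)])):
    P=np.array([onz(c,*f(*p),80) for p in L]); print(P.round(0)[:,:2].tolist(),P.mean(0).round(1),[round(np.linalg.norm(P[k]-P[k-1])) for k in range(4)])
E
```

```text
[[344.0, 41.0], [492.0, 32.0], [492.0, 237.0], [352.0, 242.0]] [419.7 138.2  80. ] [202, 148, 205, 140]
[[340.0, 38.0], [494.0, 39.0], [495.0, 244.0], [345.0, 248.0]] [418.4 142.4  80. ] [210, 153, 206, 150]
```

Call:
apply_moves(
  moves=[
    [0.05,-0.18,0,0,0,0.42,1],
    [0.05,-0.18,0,0,0,0,1],
    [0,-0.18,0,0,0,0,1],
    [0,0,-0.15,0,0,0,1],
    [0,0,-0.15,0,0,0,1],
    [0,0,-0.15,0,0,0,1],
    [0,0,-0.15,0,0,0,1],
    [0,0,0,0,0,0,1],
    [0,0,0,0,0,0,1],
  ],
)

```text
time: 2.9
eef_pos: [463.0, -384.5, 210.0]
tcp_rot: [0.137, -3.135, -0.006]
contact_force: [-0.1, 0.2, 0.1]
opening: 0.999
grasp_force: 0.0
```

Call:
apply_moves(
  moves=[
    [0.01,-0.04,-0.13,0,0,0,1],
    [0,0,-0.13,0,0,0,1],
    [0,0,-0.13,0,0,0,1],
    [0,0,-0.1,0,0,0,1],
    [0,0,0,0,0,0,1],
    [0,0,0,0,0,0,1],
    [0,0,0,0,0,0,1],
  ],
)

```text
time: 3.48
eef_pos: [468.0, -395.5, 116.7]
tcp_rot: [-0.136, 3.135, -0.006]
contact_force: [0.6, 0.2, 0.7]
opening: 1.002
grasp_force: 0.0
```

```bash
python3 - <<'E'
from h import *
import pickle
o=r.get_obs(); c=wcam(r.capture("wrist"),o); pickle.dump(c,open("w2.pkl","wb"))
print(o["eef_pos"],o["tcp_rot"]); cv2.imwrite("pics/w2.png",c["color"][:,:,::-1])
E
```

```text
[ 468.01122766 -395.47858889  116.65706896] [-0.13605748  3.13481348 -0.00551022]
```

View pics/w2.png

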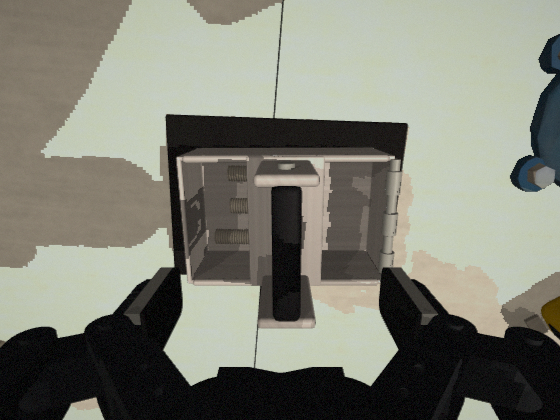

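The bar is seen at columns 272–301, rows 187–322, and square to the fingers. I'll compute the small offset.

```bash
python3 - <<'E'
from h import *
import pickle
c=pickle.load(open("w2.pkl","rb"))
print([onz(c,u,v,114).round(1)[:2] for u,v in((273,187),(300,187),(272,322),(301,322))])
E
```

```text
[array([ 429.2, -402.8]), array([ 428.1, -390.9]), array([ 497.9, -397.7]), array([ 496.6, -383.2])]
```

Call:
apply_moves(
  moves=[
    [-0.025,0.01,-0.06,0,0,0,1],
    [0,0,-0.06,0,0,0,1],
    [0,0,-0.06,0,0,0,1],
    [0,0,0,0,0,0,1],
    [0,0,0,0,0,0,1],
  ],
)

```text
time: 3.95
eef_pos: [461.8, -392.8, 78.8]
tcp_rot: [-0.136, 3.137, -0.002]
contact_force: [-0.2, 0.8, 0.7]
opening: 1.001
grasp_force: 0.0
```

Call:
apply_moves(
  moves=[
    [0,0,0,0,0,0,-1],
    [0,0,0,0,0,0,-1],
    [0,0,0,0,0,0,-1],
    [0,0,0,0,0,0,-1],
    [0,0,0,0,0,0,-1],
    [0,0,0,0,0,0,-1],
    [0,0,0,0,0,0,-1],
    [0,0,0,0,0,0,-1],
    [0,0,0,0,0,0,-1],
    [0,0,0,0,0,0,-1],
  ],
  force=70,
)

```text
time: 4.78
eef_pos: [461.4, -392.8, 77.5]
tcp_rot: [-0.135, 3.138, -0.001]
contact_force: [0.0, -2.2, 0.4]
opening: 0.152
grasp_force: 69.3
```

Call:
apply_moves(
  moves=[
    [0,0,0.03,0,0,0,-1],
    [0,0,0.06,0,0,0,-1],
    [0,0,0.1,0,0,0,-1],
    [0,0,0.12,0,0,0,-1],
    [0,0,0.12,0,0,0,-1],
    [0,0,0.12,0,0,0,-1],
    [0,0,0.12,0,0,0,-1],
    [0,0,0.12,0,0,0,-1],
    [0,0,0.12,0,0,0,-1],
    [0,0,0.1,0,0,0,-1],
    [0,0,0.06,0,0,0,-1],
    [0,0,0.03,0,0,0,-1],
  ],
)

```text
time: 5.78
eef_pos: [461.2, -392.0, 298.5]
tcp_rot: [-0.136, 3.138, 0.0]
contact_force: [0.5, -0.2, -6.0]
opening: 0.152
grasp_force: 68.5
```

Call:
apply_moves(
  moves=[
    [0,0.04,0,0,0,0,-1],
    [0,0.08,0,0,0,0,-1],
    [-0.015,0.12,0,0,0,0,-1],
    [-0.015,0.15,0,0,0,0,-1],
    [-0.015,0.15,0,0,0,0,-1],
    [-0.015,0.15,0,0,0,0,-1],
    [-0.015,0.15,0,0,0,0,-1],
    [-0.015,0.15,0,0,0,0,-1],
    [-0.015,0.15,0,0,0,0,-1],
    [-0.015,0.15,0,0,0,0,-1],
    [-0.015,0.15,0,0,0,0,-1],
    [-0.015,0.15,0,0,0,0,-1],
  ],
)

```text
time: 6.78
eef_pos: [429.1, -72.1, 295.4]
tcp_rot: [0.136, -3.135, -0.002]
contact_force: [-0.1, -0.2, -5.0]
opening: 0.156
grasp_force: 68.6
```

Call:
apply_moves(
  moves=[
    [-0.015,0.15,0,0,0,0,-1],
    [-0.015,0.15,0,0,0,0,-1],
    [-0.015,0.15,0,0,0,0,-1],
    [-0.015,0.15,0,0,0,0,-1],
    [0,0.13,0,0,0,0,-1],
    [0,0.1,0,0,0,0,-1],
    [0,0.07,0,0,0,0,-1],
    [0,0.04,0,0,0,0,-1],
    [0,0.02,0,0,0,0,-1],
    [0,0,0,0,0,0,-1],
    [0,0,0,0,0,0,-1],
  ],
)

```text
time: 7.7
eef_pos: [418.7, 117.1, 296.7]
tcp_rot: [0.135, -3.137, 0.001]
contact_force: [0.0, -0.5, -5.6]
opening: 0.15
grasp_force: 68.7
```

```bash
python3 - <<'E'
from h import *
import pickle
o=r.get_obs(); print(o["eef_pos"],o["tcp_rot"],o["contact_force"])
A=[]
for n in ("scene","top"):
    c=r.capture(n); pickle.dump(c,open(n+"1.pkl","wb")); A.append(c["color"])
cv2.imwrite("pics/two.png",np.hstack([cv2.resize(A[0][90:290,200:400],None,fx=2,fy=2,interpolation=cv2.INTER_CUBIC),cv2.resize(A[1][130:330,170:370],None,fx=2,fy=2,interpolation=cv2.INTER_CUBIC)])[:,:,::-1])
E
```

```text
[418.73792929 117.07099517 296.71417142] [ 1.35108848e-01 -3.13733103e+00  1.38637753e-03] [ 0.02852527 -0.53659511 -5.58918536]
```

View pics/two.png

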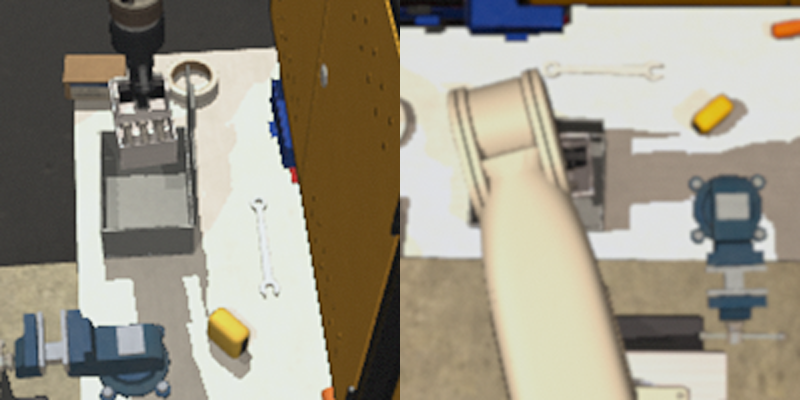

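The caddy hangs level over the box in the scene view at (145,120), with the three bolts lying inside. Next I'll lower it and tip it.

Call:
apply_moves(
  moves=[
    [0,-0.02,-0.05,0,0,0,-1],
    [0,-0.03,-0.1,0,0,0,-1],
    [0,-0.03,-0.1,0,0,0,-1],
    [0,-0.02,-0.1,0,0,0,-1],
    [0,0,-0.1,0,0,0,-1],
    [0,0,-0.05,0,0,0,-1],
  ],
)

```text
time: 8.3
eef_pos: [417.8, 96.1, 195.0]
tcp_rot: [0.132, -3.135, 0.001]
contact_force: [-0.2, -1.1, -6.3]
opening: 0.156
grasp_force: 68.7
```

Call:
apply_moves(
  moves=[
    [0,0,0,-0.25,-0.02,0,-1],
    [0,0,0,-0.5,-0.04,0,-1],
    [0,0,0,-0.5,-0.04,0,-1],
    [0,0,0,-0.5,-0.04,0,-1],
    [0,0,0,-0.5,-0.04,0,-1],
    [0,0,0,-0.5,-0.04,0,-1],
    [0,0,0,-0.5,-0.04,0,-1],
    [0,0,0,-0.5,-0.04,0,-1],
    [0,0,0,-0.5,-0.04,0,-1],
    [0,0,0,-0.5,-0.04,0,-1],
    [0,0,0,-0.25,-0.02,0,-1],
    [0,0,0,0,0,0,-1],
  ],
)

```text
time: 9.3
eef_pos: [419.2, 98.2, 196.5]
tcp_rot: [-0.131, 3.014, -0.81]
contact_force: [0.5, -0.8, -5.4]
opening: 0.15
grasp_force: 69.0
```

Call:
apply_moves(
  moves=[
    [0,0,0,0,0,0,-1],
    [0,0,0,-0.4,-0.03,0,-1],
    [0,0,0,-0.5,-0.04,0,-1],
    [0,0,0,-0.5,-0.04,0,-1],
    [0,0,0,-0.5,-0.04,0,-1],
    [0,0,0,-0.5,-0.04,0,-1],
    [0,0,0,0,0,0,-1],
    [0,0,0,0,0,0,-1],
    [0,0,0,0,0,0,-1],
    [0,0,0,0,0,0,-1],
    [0,0,0,0,0,0,-1],
    [0,0,0,0,0,0,-1],
  ],
)

```text
time: 10.3
eef_pos: [419.4, 97.4, 197.9]
tcp_rot: [-0.122, 2.879, -1.177]
contact_force: [-0.4, 0.7, -3.0]
opening: 0.149
grasp_force: 69.4
```

Call:
apply_moves(
  moves=[
    [0,0,0,0,0,0,-1],
    [0,0,0,0,0,0,-1],
    [0,0,0,0,0,0,-1],
    [0,0,0,0,0,0,-1],
    [0,0,0,0,0,0,-1],
    [0,0,0,0,0,0,-1],
  ],
)

```text
time: 10.8
eef_pos: [419.2, 97.7, 197.3]
tcp_rot: [-0.125, 2.879, -1.18]
contact_force: [0.8, 0.2, -3.3]
opening: 0.159
grasp_force: 69.4
```

```bash
python3 - <<'E'
from h import *
import pickle
o=r.get_obs(); print(o["eef_pos"],Rn.from_rotvec(o["tcp_rot"]).as_matrix().round(3).tolist(),o["contact_force"])
A=[]
for n in ("scene","wrist"):
    c=r.capture(n); A.append(c["color"])
cv2.imwrite("pics/tip.png",np.hstack([cv2.resize(A[0][100:220,220:320],(400,480),interpolation=cv2.INTER_CUBIC),cv2.resize(A[1],(400,300))[:300].copy() if 0 else cv2.copyMakeBorder(cv2.resize(A[1],(400,300)),0,180,0,0,0)])[:,:,::-1])
E
```

```text
[419.20918194  97.65558638 197.25821978] [[-0.996, -0.064, 0.056], [-0.084, 0.71, -0.699], [0.005, -0.701, -0.713]] [ 0.82553681  0.18521742 -3.30428452]
```

View pics/tip.png

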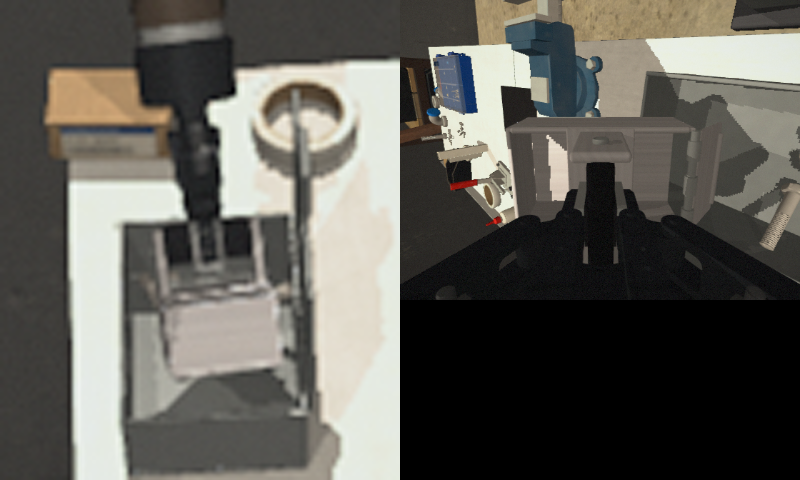

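The caddy is empty (its floor is bare), one bolt shows in the box at (780,215) in the wrist view, and the weight reading has dropped by 2.2 N. Now I'll raise it, level it and carry it back.

Call:
apply_moves(
  moves=[
    [0,0,0.05,0,0,0,-1],
    [0,0,0.1,0.2,0.02,0,-1],
    [0,0,0.1,0.6,0.05,0,-1],
    [0,0,0.1,0.7,0.06,0,-1],
    [0,0,0.1,0.8,0.06,0,-1],
    [0,0,0.05,0.8,0.06,0,-1],
    [0,0,0,0.8,0.07,0,-1],
    [0,0,0,0.8,0.07,0,-1],
    [0,0,0,0.8,0.06,0,-1],
    [0,0,0,0.8,0.06,0,-1],
    [0,0,0,0.7,0.05,0,-1],
    [0,0,0,0.4,0.03,0,-1],
  ],
)

```text
time: 11.9
eef_pos: [418.5, 96.1, 298.5]
tcp_rot: [-0.134, 3.138, 0.002]
contact_force: [-0.0, -0.2, -3.7]
opening: 0.151
grasp_force: 69.3
```

Call:
apply_moves(
  moves=[
    [0,-0.05,0,0,0,0,-1],
    [0,-0.1,0,0,0,0,-1],
    [0.015,-0.16,0,0,0,0,-1],
    [0.015,-0.16,0,0,0,0,-1],
    [0.015,-0.16,0,0,0,0,-1],
    [0.015,-0.16,0,0,0,0,-1],
    [0.015,-0.16,0,0,0,0,-1],
    [0.015,-0.16,0,0,0,0,-1],
    [0.015,-0.16,0,0,0,0,-1],
    [0.015,-0.16,0,0,0,0,-1],
    [0.015,-0.16,0,0,0,0,-1],
    [0.015,-0.16,0,0,0,0,-1],
  ],
)

```text
time: 12.9
eef_pos: [448.0, -254.2, 297.3]
tcp_rot: [0.137, -3.136, 0.002]
contact_force: [1.0, 0.1, -3.1]
opening: 0.154
grasp_force: 69.3
```

Call:
apply_moves(
  moves=[
    [0.015,-0.16,0,0,0,0,-1],
    [0.015,-0.16,0,0,0,0,-1],
    [0.015,-0.16,0,0,0,0,-1],
    [0.015,-0.1,0,0,0,0,-1],
    [0,-0.08,0,0,0,0,-1],
    [0,-0.04,0,0,0,0,-1],
    [0,0,0,0,0,0,-1],
    [0,0,0,0,0,0,-1],
    [0,0,0,0,0,0,-1],
  ],
)

```text
time: 13.65
eef_pos: [461.1, -391.2, 297.4]
tcp_rot: [0.138, -3.138, -0.001]
contact_force: [0.3, 0.2, -3.6]
opening: 0.157
grasp_force: 69.4
```

```bash
python3 - <<'E'
from h import *
o=r.get_obs(); print(o["eef_pos"],Rn.from_rotvec(o["tcp_rot"]).as_matrix().round(3).tolist(),o["time"])
E
```

```text
[ 461.05664623 -391.21862399  297.41037393] [[-0.996, -0.088, -0.001], [-0.088, 0.996, 0.001], [0.001, 0.001, -1.0]] 13.65
```

Call:
apply_moves(
  moves=[
    [0.01,-0.007,-0.05,0,0,-0.3,-1],
    [0,0,-0.1,0,0,0,-1],
    [0,0,-0.15,0,0,0,-1],
    [0,0,-0.15,0,0,0,-1],
    [0,0,-0.15,0,0,0,-1],
    [0,0,-0.15,0,0,0,-1],
    [0,0,-0.15,0,0,0,-1],
    [0,0,-0.08,0,0,0,-1],
    [0,0,-0.04,0,0,0,-1],
    [0,0,-0.02,0,0,0,-1],
    [0,0,0,0,0,0,-1],
    [0,0,0,0,0,0,-1],
  ],
)

```text
time: 14.65
eef_pos: [464.2, -394.1, 91.0]
tcp_rot: [-0.088, 3.138, -0.003]
contact_force: [0.7, 0.4, -3.6]
opening: 0.152
grasp_force: 69.3
```

Call:
apply_moves(
  moves=[
    [0,0.003,-0.015,0,0,0,-1],
    [0,0,-0.015,0,0,0,-1],
    [0,0,-0.015,0,0,0,-1],
    [0,0,-0.01,0,0,0,-1],
    [0,0,-0.01,0,0,0,-1],
    [0,0,0,0,0,0,-1],
    [0,0,0,0,0,0,-1],
  ],
)

```text
time: 15.23
eef_pos: [463.3, -393.4, 77.5]
tcp_rot: [-0.087, 3.139, -0.001]
contact_force: [-2.7, 1.1, 5.0]
opening: 0.154
grasp_force: 70.4
```

Call:
apply_moves(
  moves=[
    [0,0,0,0,0,0,-0.5],
    [0,0,0,0,0,0,0],
    [0,0,0,0,0,0,0.5],
    [0,0,0,0,0,0,1],
    [0,0,0,0,0,0,1],
    [0,0,0,0,0,0,1],
    [0,0,0,0,0,0,1],
  ],
)

```text
time: 15.82
eef_pos: [463.3, -393.1, 76.2]
tcp_rot: [-0.087, 3.14, 0.0]
contact_force: [0.2, -0.5, 0.0]
opening: 1.002
grasp_force: 0.0
```

Call:
apply_moves(
  moves=[
    [0,0,0.03,0,0,0,1],
    [0,0,0.06,0,0,0,1],
    [0,0,0.12,0,0,0,1],
    [0,0,0.18,0,0,0,1],
    [0,0,0.18,0,0,0,1],
    [0,0,0.18,0,0,0,1],
    [0,0,0.18,0,0,0,1],
    [0,0.02,0.15,0,0,0,1],
    [0,0,0,0,0,0,1],
    [0,0,0,0,0,0,1],
  ],
)

```text
time: 16.65
eef_pos: [464.2, -389.8, 295.7]
tcp_rot: [-0.087, 3.135, -0.007]
contact_force: [0.6, -0.4, -0.5]
opening: 1.0
grasp_force: 0.0
```

```bash
python3 - <<'E'
from h import *
import pickle
o=r.get_obs(); c=wcam(r.capture("wrist"),o); pickle.dump(c,open("w3.pkl","wb"))
T=r.capture("top"); pickle.dump(T,open("top2.pkl","wb")); S=r.capture("scene"); pickle.dump(S,open("scene2.pkl","wb"))
print(o["eef_pos"],o["joints"].round(2))
print(proj(c,(465,-393,30)))
W=np.zeros((600,800,3),np.uint8)
u,v=proj(c,(465,-393,30)).astype(int); print(u,v)
a=c["color"][max(0,v-70):v+70,max(0,u-95):u+95]; a=cv2.resize(a,(400,int(400*a.shape[0]/a.shape[1]))); W[:a.shape[0],:400]=a[:600]
W[:400,400:800]=cv2.resize(T["color"][170:270,190:290],(400,400),interpolation=cv2.INTER_CUBIC)
W[300:600,:350]=cv2.resize(S["color"][110:230,230:370],(350,300))
cv2.imwrite("pics/fin.png",W[:,:,::-1]); print(max(0,v-70),max(0,u-95))
E
```

```text
[ 464.22237054 -389.82000681  295.66797819] [-0.7   0.44  0.46  1.58  0.   -0.75]
[279.01059693 173.99534198]
279 173
103 184
```

View pics/fin.png

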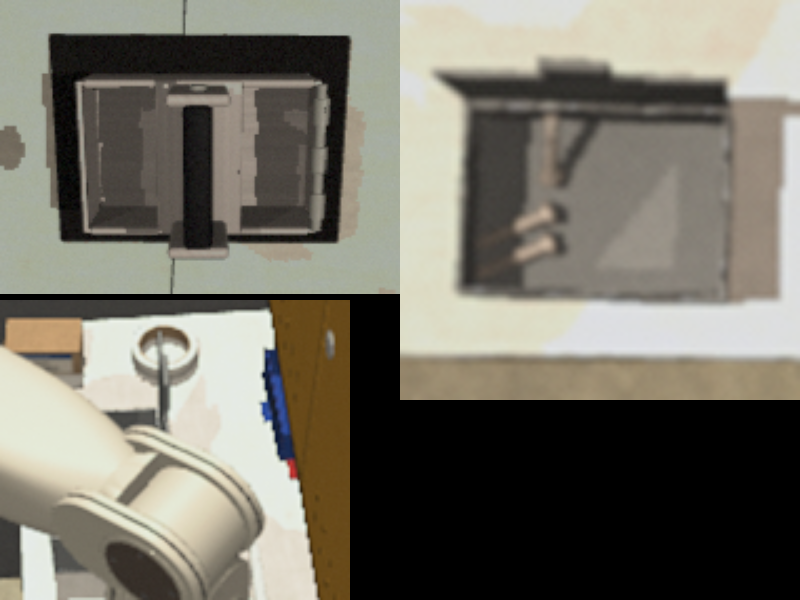

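The caddy stands empty and centred on its mat with the flap shut (left), and three bolts lie in the box (right). The lid tab is at about (575,66) in the top crop. Now I'll locate the tab.

```bash
python3 - <<'E'
from h import *
import pickle
from scipy.optimize import brentq
T=pickle.load(open("top2.pkl","rb"));S=pickle.load(open("scene0.pkl","rb"))
f=lambda a,b:(190+(a-400)/4,170+b/4)
hx,hz=494,80
for p,rad,n in (((575,60),195,'tabtip'),((540,66),190,'tabL'),((610,70),190,'tabR'),((436,72),150,'edgeL'),((727,80),150,'edgeR')):
    o,d=ray(T,*f(*p))
    g=lambda z:(lambda X:np.hypot(X[0]-hx,z-hz)-rad)(o+d*(z-o[2])/d[2])
    z=brentq(g,150,400); X=o+d*(z-o[2])/d[2]; print(n,X.round(1),np.degrees(np.arctan2(z-hz,hx-X[0])).round(1))
for z in (230,262,275): print(z,onz(S,294.5,122.5,z).round(0),onz(T,*f(575,62),z).round(0))
E
```

```text
tabtip [498.1 140.8 275. ] 91.2
tabL [494.4 165.4 270. ] 90.1
tabR [492.  116.9 270. ] 89.4
edgeL [495.4 244.2 230. ] 90.5
edgeR [491.4  37.  230. ] 89.0
230 [501. 243. 230.] [503. 145. 230.]
262 [498. 213. 262.] [499. 142. 262.]
275 [497. 201. 275.] [497. 141. 275.]
```

Call:
apply_moves(
  moves=[
    [0,0,0.1,0,0,0,1],
    [0,0.05,0.1,0,0,-0.7,1],
    [-0.02,0.18,0.05,0,0,0,1],
    [-0.025,0.18,0,0,0,0,1],
    [-0.025,0.18,0,0,0,0,1],
    [-0.025,0.18,0,0,0,0,1],
    [-0.025,0.18,0,0,0,0,1],
    [-0.025,0.18,0,0,0,0,1],
    [-0.025,0.18,0,0,0,0,1],
    [-0.025,0.18,0,0,0,0,1],
    [-0.025,0.18,0,0,0,0,1],
    [-0.025,0.18,0,0,0,0,1],
  ],
)

```text
time: 17.8
eef_pos: [412.8, -17.6, 340.7]
tcp_rot: [-0.029, -3.138, -0.0]
contact_force: [1.8, 0.2, 0.7]
opening: 1.0
grasp_force: 0.0
```

Call:
apply_moves(
  moves=[
    [-0.025,0.18,0,0,0,0,1],
    [-0.025,0.18,0,0,0,0,1],
    [-0.025,0.18,0,0,0,0,1],
    [-0.025,0.18,0,0,-0.8,0,1],
    [-0.025,0.1,0,0,-0.9,0,1],
    [0,0,0,0,-1,0,1],
    [0,0,0,0,-1,0,1],
    [0,0,0,0,-1,0,1],
    [0,0,0,0,-1,0,1],
    [0,0,0,0,-1,0,1],
    [0,0,0,0,0,0,1],
    [0,0,0,0,0,0,1],
  ],
)

```text
time: 18.8
eef_pos: [387.2, 144.4, 339.6]
tcp_rot: [0.018, 2.445, 0.006]
contact_force: [0.0, 1.1, 0.8]
opening: 0.996
grasp_force: 0.0
```

```bash
python3 - <<'E'
from h import *
o=r.get_obs(); print(o["eef_pos"],Rn.from_rotvec(o["tcp_rot"]).as_matrix().round(3).tolist(),o["joints"].round(2),o["time"])
E
```

```text
[387.20646603 144.44567631 339.64851413] [[-0.767, 0.011, 0.642], [0.014, 1.0, -0.0], [-0.642, 0.009, -0.767]] [ 0.64 -0.43 -0.53  0.88 -0.4   0.54] 18.8
```

Call:
apply_moves(
  moves=[
    [0.1,-0.015,0,0,0,0,1],
    [0.11,0,0,0,0,0,1],
    [0.06,0,-0.07,0,0,0,1],
    [0.06,0,-0.07,0,0,0,1],
    [0.06,0,-0.07,0,0,0,1],
    [0.06,0,-0.075,0,0,0,1],
    [0.06,0,-0.075,0,0,0,1],
    [0.06,0,-0.075,0,0,0,1],
    [0,0,0,0,0,0,1],
    [0,0,0,0,0,0,1],
  ],
)

```text
time: 19.63
eef_pos: [504.8, 141.3, 254.8]
tcp_rot: [0.024, 2.443, 0.006]
contact_force: [-0.7, -0.8, 0.7]
opening: 1.0
grasp_force: 0.0
```

Call:
apply_moves(
  moves=[
    [0,0,0,0,0,0,0.5],
    [0,0,0,0,0,0,0],
    [0,0,0,0,0,0,-0.5],
    [0,0,0,0,0,0,-1],
    [0,0,0,0,0,0,-1],
    [0,0,0,0,0,0,-1],
    [0,0,0,0,0,0,-1],
  ],
  force=30,
)

```text
time: 20.22
eef_pos: [503.9, 142.8, 257.1]
tcp_rot: [0.021, 2.436, 0.011]
contact_force: [-1.9, 3.2, 5.6]
opening: 0.579
grasp_force: 33.9
```

```bash
python3 - <<'E'
from h import *
o=r.get_obs(); R0=Rn.from_rotvec(o["tcp_rot"]).as_matrix(); g=o["eef_pos"]-19*R0[:,2]; print(o["eef_pos"],g.round(1),o["opening"],o["contact_force"])
# plan: grasp point circles about hinge, lean 40 deg -> 0 as lid goes 90 -> 0
h=np.array([494,0,80]); v=g-h; rad=np.hypot(v[0],v[2]); a0=np.degrees(np.arctan2(v[2],-v[0])); print("rad,ang",rad,a0)
prev=o["eef_pos"]; 
lean0=np.degrees(np.arctan2(R0[0,2],-R0[2,2])); print(lean0)
N=30
for k in range(1,N+1):
    a=np.radians(a0*(1-k/N)+0.0*k/N); L=np.radians(lean0*(1-k/N))
    p=np.array([h[0]-rad*np.cos(a),g[1],h[2]+2.5+rad*np.sin(a)])+19*np.array([np.sin(L),0,-np.cos(L)])
    if k%1==0: print(k,((p-prev)/200).round(3)[[0,2]],round(lean0/N/6,3))
    prev=p
E
```

```text
[503.92954355 142.79830137 257.1352417 ] [491.6 142.8 271.6] 0.5792989390535779 [-1.87955057  3.15232445  5.5942855 ]
rad,ang 191.61986402668308 89.28714896763837
40.39720110654057
1 [-0.051  0.009] 0.224
2 [-0.051 -0.006] 0.224
3 [-0.051 -0.008] 0.224
4 [-0.051 -0.011] 0.224
5 [-0.05  -0.013] 0.224
6 [-0.049 -0.016] 0.224
7 [-0.049 -0.018] 0.224
8 [-0.048 -0.021] 0.224
9 [-0.047 -0.023] 0.224
10 [-0.046 -0.025] 0.224
11 [-0.044 -0.027] 0.224
12 [-0.043 -0.029] 0.224
13 [-0.041 -0.031] 0.224
14 [-0.04  -0.033] 0.224
15 [-0.038 -0.035] 0.224
16 [-0.036 -0.037] 0.224
17 [-0.034 -0.039] 0.224
18 [-0.032 -0.04 ] 0.224
19 [-0.03  -0.042] 0.224
20 [-0.028 -0.043] 0.224
21 [-0.026 -0.044] 0.224
22 [-0.023 -0.045] 0.224
23 [-0.021 -0.046] 0.224
24 [-0.019 -0.047] 0.224
25 [-0.016 -0.048] 0.224
26 [-0.014 -0.049] 0.224
27 [-0.011 -0.049] 0.224
28 [-0.009 -0.049] 0.224
29 [-0.006 -0.05 ] 0.224
30 [-0.004 -0.05 ] 0.224
```

Call:
apply_moves(
  moves=[
    [-0.025,0,0,0,0.1,0,-1],
    [-0.05,0,0,0,0.22,0,-1],
    [-0.05,0,-0.006,0,0.22,0,-1],
    [-0.05,0,-0.01,0,0.22,0,-1],
    [-0.05,0,-0.012,0,0.22,0,-1],
    [-0.05,0,-0.015,0,0.22,0,-1],
    [-0.05,0,-0.017,0,0.22,0,-1],
    [-0.049,0,-0.02,0,0.22,0,-1],
    [-0.048,0,-0.022,0,0.22,0,-1],
    [-0.047,0,-0.024,0,0.22,0,-1],
  ],
)

```text
time: 21.05
eef_pos: [410.1, 144.6, 232.0]
tcp_rot: [0.021, 2.655, 0.015]
contact_force: [1.6, 9.3, 3.0]
opening: 0.575
grasp_force: 34.3
```

```bash
cat >> h.py <<'E'
def lidplan(N,lean1=0.,step=1,hx=494,hz=80):
    o=r.get_obs(); R0=Rn.from_rotvec(o["tcp_rot"]).as_matrix(); g=o["eef_pos"]-19*R0[:,2]
    rad=np.hypot(g[0]-hx,g[2]-hz); a0=np.degrees(np.arctan2(g[2]-hz,hx-g[0])); l0=np.degrees(np.arctan2(R0[0,2],-R0[2,2]))
    print(o["eef_pos"].round(1),"g",g.round(1),"rad",rad.round(1),"ang",a0.round(1),"lean",l0.round(1),"F",o["contact_force"].round(1),o["opening"].round(3),o["grasp_force"],o["time"])
    prev=o["eef_pos"]
    for k in range(1,N+1):
        a=np.radians(a0*(1-k/N)); L=np.radians(l0+(lean1-l0)*k/N)
        p=np.array([hx-rad*np.cos(a),g[1],hz+2+rad*np.sin(a)])+19*np.array([np.sin(L),0,-np.cos(L)])
        print(k,((p-prev)/200).round(3)[[0,2]].tolist(),end=' '); prev=p
    print("ay",(l0-lean1)/N/6)
E
python3 -c "
from h import *
lidplan(20)"
```

```text
Traceback (most recent call last):
  File "h.py", line 19, in lidplan
    print(o["eef_pos"].round(1),"g",g.round(1),"rad",rad.round(1),"ang",a0.round(1),"lean",l0.round(1),"F",o["contact_force"].round(1),o["opening"].round(3),o["grasp_force"],o["time"])
                                                                                                                                       ^^^^^^^^^^^^^^^^^^
AttributeError: 'float' object has no attribute 'round'
```

```bash
sed -i 's/o\["opening"\].round(3)/o["opening"]/' h.py; python3 -c "
from h import *
lidplan(20)"
```

```text
[410.1 144.6 232. ] g [401.2 144.5 248.8] rad 192.6 ang 61.2 lean 27.9 F [1.6 9.3 3. ] 0.5754210310395277 34.30684715509415 21.05
1 [-0.046, -0.017] 2 [-0.045, -0.029] 3 [-0.043, -0.032] 4 [-0.042, -0.034] 5 [-0.04, -0.036] 6 [-0.038, -0.038] 7 [-0.036, -0.039] 8 [-0.034, -0.041] 9 [-0.032, -0.043] 10 [-0.03, -0.044] 11 [-0.027, -0.045] 12 [-0.025, -0.047] 13 [-0.022, -0.048] 14 [-0.02, -0.049] 15 [-0.017, -0.05] 16 [-0.015, -0.05] 17 [-0.012, -0.051] 18 [-0.009, -0.051] 19 [-0.006, -0.051] 20 [-0.004, -0.051] ay 0.23217370512005028
```

Call:
apply_moves(
  moves=[
    [-0.046,0.005,-0.025,0,0.23,0,-1],
    [-0.045,0.005,-0.029,0,0.23,0,-1],
    [-0.043,0,-0.032,0,0.23,0,-1],
    [-0.042,0,-0.034,0,0.23,0,-1],
    [-0.04,0,-0.036,0,0.23,0,-1],
    [-0.038,0,-0.038,0,0.23,0,-1],
    [-0.036,0,-0.039,0,0.23,0,-1],
    [-0.034,0,-0.041,0,0.23,0,-1],
    [-0.032,0,-0.043,0,0.23,0,-1],
    [-0.03,0,-0.044,0,0.23,0,-1],
    [-0.027,0,-0.045,0,0.23,0,-1],
    [-0.012,0,-0.022,0,0.1,0,-1],
  ],
)

```text
time: 22.05
eef_pos: [322.5, 146.3, 144.0]
tcp_rot: [0.022, 2.938, 0.012]
contact_force: [-6.2, 10.7, 4.1]
opening: 0.574
grasp_force: 30.6
```

```bash
python3 -c "
from h import *
lidplan(12)"
```

```text
[322.5 146.3 144. ] g [318.7 146.2 162.6] rad 193.8 ang 25.2 lean 11.7 F [-6.2 10.7  4.1] 0.5738227770280269 30.63351720571518 22.05
1 [-0.016, -0.023] 2 [-0.015, -0.033] 3 [-0.014, -0.034] 4 [-0.013, -0.034] 5 [-0.011, -0.034] 6 [-0.01, -0.035] 7 [-0.009, -0.035] 8 [-0.007, -0.035] 9 [-0.006, -0.035] 10 [-0.005, -0.035] 11 [-0.004, -0.036] 12 [-0.002, -0.036] ay 0.16189154137118253
```

Call:
apply_moves(
  moves=[
    [-0.014,0.01,-0.025,0,0.16,0,-1],
    [-0.015,0.005,-0.033,0,0.16,0,-1],
    [-0.014,0,-0.034,0,0.16,0,-1],
    [-0.013,0,-0.034,0,0.16,0,-1],
    [-0.011,0,-0.034,0,0.16,0,-1],
    [-0.01,0,-0.035,0,0.16,0,-1],
    [-0.009,0,-0.035,0,0.16,0,-1],
    [-0.007,0,-0.03,0,0.16,0,-1],
    [-0.006,0,-0.025,0,0.16,0,-1],
    [-0.004,0,-0.02,0,0.1,0,-1],
    [0,0,0,0,0,0,-1],
  ],
)

```text
time: 22.97
eef_pos: [300.9, 146.7, 82.0]
tcp_rot: [0.027, 3.102, 0.001]
contact_force: [-4.8, 4.9, -1.0]
opening: 0.574
grasp_force: 33.5
```

```bash
python3 -c "
from h import *
lidplan(8)"
```

```text
[300.9 146.7  82. ] g [300.2 146.7 101. ] rad 195.0 ang 6.2 lean 2.3 F [-4.8  4.9 -1. ] 0.574452532091597 33.527934551239014 22.9667
1 [-0.002, -0.003] 2 [-0.002, -0.013] 3 [-0.001, -0.013] 4 [-0.001, -0.013] 5 [-0.001, -0.013] 6 [-0.001, -0.013] 7 [-0.001, -0.013] 8 [-0.001, -0.013] ay 0.047696415097232624
```

Call:
apply_moves(
  moves=[
    [0.005,0,-0.012,0,0.05,0,-1],
    [0,0,-0.012,0,0.05,0,-1],
    [0,0,-0.012,0,0.05,0,-1],
    [0,0,-0.012,0,0.05,0,-1],
    [0,0,-0.01,0,0.05,0,-1],
    [0,0,-0.01,0,0,0,-1],
    [0,0,-0.01,0,0,0,-1],
    [0,0,0,0,0,0,-1],
  ],
)

```text
time: 23.63
eef_pos: [299.6, 146.7, 66.1]
tcp_rot: [0.026, 3.131, 0.002]
contact_force: [-8.0, 6.3, 0.7]
opening: 0.577
grasp_force: 35.6
```

Call:
apply_moves(
  moves=[
    [0,0,-0.006,0,0,0,-1],
    [0,0,-0.006,0,0,0,-1],
    [0,0,0,0,0,0,-1],
    [0,0,0,0,0,0,-1],
  ],
)

```text
time: 23.97
eef_pos: [299.5, 146.7, 63.8]
tcp_rot: [0.026, 3.131, 0.002]
contact_force: [-8.4, 7.5, -0.8]
opening: 0.579
grasp_force: 35.6
```

Call:
apply_moves(
  moves=[
    [0.005,0,-0.01,0,0,0,-1],
    [0,0,-0.01,0,0,0,-1],
    [0,0,-0.01,0,0,0,-1],
    [0,0,0,0,0,0,-1],
    [0,0,0,0,0,0,-1],
  ],
)

```text
time: 24.38
eef_pos: [300.0, 146.7, 58.6]
tcp_rot: [0.025, 3.132, 0.002]
contact_force: [-12.6, 4.9, 11.3]
opening: 0.574
grasp_force: 37.7
```

Call:
apply_moves(
  moves=[
    [0,0,0,0,0,0,-0.2],
    [0,0,0,0,0,0,0.6],
    [0,0,0,0,0,0,1],
    [0,0,0,0,0,0,1],
    [0,0,0.05,0,0,0,1],
    [0,0,0.12,0,0,0,1],
    [0,0,0.15,0,0,0,-1],
    [0.1,0,0,0,0,0,-1],
    [0.15,0,0,0,0,0,-1],
    [0.05,0,0,0,0,0,-1],
    [0,0,0,0,0,0,-1],
    [0,0,0,0,0,0,-1],
  ],
)

```text
time: 25.38
eef_pos: [365.2, 146.2, 122.9]
tcp_rot: [0.03, 3.123, -0.002]
contact_force: [-0.2, 0.2, -0.9]
opening: 0.144
grasp_force: 0.0
```

```bash
python3 -c "
from h import *
o=r.get_obs(); print(o['eef_pos'],o['contact_force'],o['opening'])
c=r.capture('top'); cv2.imwrite('pics/t3.png',c['color'][:,:,::-1])
c=r.capture('scene'); cv2.imwrite('pics/s3.png',c['color'][:,:,::-1])
"
```

```text
[365.22287365 146.22361579 122.85150184] [-0.19392164  0.20301386 -0.91288126] 0.1443210365302122
```

Next I'll press gently on the lid near its front edge (top face expected at z = 85).

Call:
apply_moves(
  moves=[
    [0,0,-0.06,0,0,0,-1],
    [0,0,-0.05,0,0,0,-1],
    [0,0,-0.03,0,0,0,-1],
    [0,0,-0.015,0,0,0,-1],
    [0,0,-0.01,0,0,0,-1],
    [0,0,-0.01,0,0,0,-1],
    [0,0,0,0,0,0,-1],
    [0,0,0,0,0,0,-1],
  ],
)

```text
time: 26.15
eef_pos: [366.0, 146.9, 88.7]
tcp_rot: [0.028, 3.12, 0.001]
contact_force: [-0.1, 0.5, -1.1]
opening: 0.0
grasp_force: 0.0
```

Call:
apply_moves(
  moves=[
    [0,0,-0.01,0,0,0,-1],
    [0,0,-0.01,0,0,0,-1],
    [0,0,-0.005,0,0,0,-1],
    [0,0,0,0,0,0,-1],
    [0,0,0,0,0,0,-1],
  ],
)

```text
time: 26.57
eef_pos: [366.4, 147.1, 85.4]
tcp_rot: [0.028, 3.118, 0.002]
contact_force: [-4.6, -2.2, 17.7]
opening: -0.001
grasp_force: 8.6
```

The fingers stop at z = 85 with 18 N, so the lid is flat on the rim. I'll retreat.

Call:
apply_moves(
  moves=[
    [0,0,0.05,0,0,0,-1],
    [0,0,0.15,0,0,0,-1],
    [0,0,0.18,0,0,0,-1],
    [0,0,0.18,0,0,0,-1],
    [0,0,0.18,0,0,0,-1],
    [-0.1,0,0.1,0,0,0,-1],
    [0,0,0,0,0,0,-1],
    [0,0,0,0,0,0,-1],
  ],
)

```text
time: 27.23
eef_pos: [346.3, 147.2, 252.5]
tcp_rot: [0.027, 3.117, 0.002]
contact_force: [0.2, 0.3, -0.6]
opening: 0.002
grasp_force: 0.0
```

```bash
python3 - <<'E'
from h import *
import pickle
A=pickle.load(open("top0.pkl","rb"))["color"];B=r.capture("top")["color"]
C=pickle.load(open("scene0.pkl","rb"))["color"];D=r.capture("scene")["color"]
for n,a,b,q in (("wrench",A,B,(240,155,305,175)),("tapem",A,B,(312,175,340,198)),("masking",A,B,(145,175,177,207)),("carton",A,B,(138,226,166,264)),("caddy",A,B,(372,184,438,235)),("cartonS",C,D,(230,115,268,142)),("caddyS",C,D,(270,305,330,380))):
    x0,y0,x1,y1=q; d=np.abs(a[y0:y1,x0:x1].astype(int)-b[y0:y1,x0:x1]).max(2); print(n,d.mean().round(1),(d>40).mean().round(3))
def yel(c): 
    h=cv2.cvtColor(c,cv2.COLOR_RGB2HSV); m=(h[...,0]>20)&(h[...,0]<32)&(h[...,1]>150)&(h[...,2]>120); return np.argwhere(m[170:205,305:345]).mean(0)
print(yel(A),yel(B)); o=r.get_obs(); print(o["eef_pos"],o["time"])
E
```

```text
wrench 4.6 0.0
tapem 4.7 0.0
masking 20.0 0.0
carton 21.6 0.0
caddy 9.4 0.046
cartonS 51.5 0.328
caddyS 7.9 0.045
[16.61494253 21.04022989] [16.63218391 21.01724138]
[345.56889786 146.66416261 250.46135507] 27.3333
```

```bash
python3 -c "
from rig import r
print(r.close_job())"
```

```text
the job is handed in; nothing more can be done
None
```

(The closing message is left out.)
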